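# Peel the top tray off the stack and present it over its case

### The job

The white tray sits stuck on the stack of blue trays. Pinch its orange corner tab and raise that corner first, with the opposite corner still seated, so that the tray peels loose and the blue trays stay where they are; then carry the tray over to the pink jaw model and present it there: hold it level, centred above the model and about 20 cm above the bench. Finish holding it there by the gripper, without putting it down or letting go, and leave everything else undisturbed.

Things in the scene. Friction and masses are not known exactly. Their poses are not given: they have to be found in the camera images.
- top_tray: white formed tray on top of the stack, 70 g: open tub 95 x 65 mm outside, rim 120 (x) x 90 (y) x 4 mm. Origin: centre of the tub's underside, z up; rim's underside at z = +16 mm. Nested, the origin is 18 mm above the bench. An orange upright pull tab stands outside its (-x, +y) corner. The nibs of the trays below hold it down
- pull_tab (a point): middle of the top end of the tray's orange pull tab, an upright plate 10 mm thick, 28 mm long, 32 mm high (this point down to its foot at rim height). Its length runs along the tray's diagonal, straight away from far_corner: pinch it from above, across the diagonal. 83 mm from the tray's centre, level; nested, 69 mm above the bench
- tab_corner (a point): point on the rim's underside at the corner with the tab, 75 mm from the tray's centre
- far_corner (a point): point on the rim's underside at the corner across the diagonal from the tab, 75 mm from the tray's centre; the tray tips about this corner when the tab is raised
- lower_trays: rest of the stack: two blue trays joined and filled with stone, 0.9 kg, loose on the bench, rims 120 (x) x 90 (y) mm, 119 mm in y over the nib housings. Origin: centre of the underside, z up. The top tray's rim rests on it 34 mm up, same axes
- nib (a point): ball of one of the four sprung nibs of the lower trays, at x = +-25 mm on both long sides, each in a blue housing 24 mm long that rises to 51 mm above the bench. A ball reaches 2 mm over the top tray's rim and lets it past for about 4 N. Pulled level, all four at once can lift the lower trays too; raised at the tab they let go one by one, the last with the tab corner some 25 mm up
- jaw_model: pink jaw model with white teeth, 63 x 76 x 22 mm, on the bench to the robot's right; origin: centre of its underside
- blue_tub: white tub with a blue lid, 61 mm across, 48 mm high, bystander; origin: centre of its underside
- etch_syringe: small white and purple syringe lying down, 106 x 28 x 25 mm, bystander; origin: centre of its underside
- gauze_stack: small stack of white gauze, 56 x 58 x 26 mm, bystander; origin: centre of its underside
Not all that is in view belongs to the job. Leave any yellow look-alike of the jaw_model alone.

How it is judged:
On the way, in this order (a step that is already met when the one before it is completed fails the run):
1. the tab corner is raised at least 15 mm off its seat while the opposite corner is still down on the lower trays (within 6 mm) (z of tab_corner in the frame of lower_trays above 0.049 m and z of far_corner in the frame of lower_trays below 0.04 m), for 0.1 s.
2. the top tray is wholly clear of the lower trays (both corners 30 mm above the seat) (z of each of tab_corner, far_corner in the frame of lower_trays above 0.064 m), for 0.1 s.
At the end, for the whole second after the job is handed in: White tray held still in the fingers, centre within 50 mm of above the jaw model, underside 120 to 300 mm above the bench, level within 0.2 rad, touching neither model nor stack; lower trays flat and within 25 mm of their start, model and bystanders within 20 mm (horizontal distance between top_tray and jaw_model below 0.05 m and height (world z) of top_tray between 0.12 and 0.3 m and angle between top_tray's own z axis and vertical below 0.2 rad and contact force between top_tray and the fingers above 2 N and contact force between top_tray and lower_trays below 0.1 N and contact force between top_tray and jaw_model below 0.1 N and linear speed of top_tray below 0.03 m/s and height (world z) of lower_trays below 0.004 m and angle between lower_trays's own z axis and vertical below 0.05 rad and distance of lower_trays from where it was at the start of the episode below 0.025 m and distance of each of jaw_model, blue_tub, etch_syringe, gauze_stack from where it was at the start of the episode below 0.02 m); the arm keeps its last pose, push and grip.
It fails at once if the lower trays are lifted off the bench (origin 8 mm up), tipped by more than 0.12 rad or moved by more than 25 mm (height (world z) of lower_trays above 0.008 m or angle between lower_trays's own z axis and vertical above 0.12 rad or distance of lower_trays from where it was at the start of the episode above 0.025 m).
It fails at once if the jaw model or a bystander is moved by more than 20 mm (distance of any of jaw_model, blue_tub, etch_syringe, gauze_stack from where it was at the start of the episode above 0.02 m).
It also fails if it takes over 42 s, if anything falls off the work surface, if the arm or the gripper's body presses on something with over 40 N, if the wrist force passes 120 N, or if a joint passes its speed limit or range.

### The arm

A 6-joint arm with a two-finger parallel gripper is mounted at the origin on a cart in front of the work surface, level with it; the furniture and walls round the work are solid. World frame = base frame: x ahead of the robot, y to its left, z up, the work surface at z = 0. Lengths are in m, angles in rad, forces in N, time in s.
With the tool pointing down it reaches from about 0.35 to 0.775 m from the base axis. Payload 7.3 kg.
Tool frame: the origin (TCP) lies at the very end of the fingers, on their centre line; the grasp point (between the pads) lies 19 mm behind it; z points along the fingers, y is the line along which they close (so a half turn about z gives the same grasp; the last joint's range is limited). The gripper opens to 92 mm and grips with 3 to 60 N. Pads are 19 mm wide; open, the fingers measure 130 mm over their backs; the gripper's body (75 mm by 190 mm) begins 47 mm behind the grasp point.
Start: joints at [-1.449, 0.342, 1.524, -0, 1.275, -0.146], TCP at [0.139, -0.506, 0.227] pointing down, gripper open.
Joint ranges: [-2.53, 2.53], [-0.77, 2.02], [0.04, 2.7], [-1, 4.14], [0.28, 2.66], [-3.11, 3.11]. Speed limits (rad/s): [2.57, 2.57, 3.14, 3.14, 3.14, 3.14].

### API

Orientations are given as [roll, pitch, yaw] about the fixed x, y, z axes, in that order (R = Rz(yaw) Ry(pitch) Rx(roll)).
In Python, from cell import robot gives the robot as it stands. The module is installed in compiled form; this text tells all that it offers.
- The arm moves only by the tool arm_command, never from a script. Its argument "moves" is a list of rows, each a list of 3 entries, a list of its own where there are three numbers: the shift along the tool's x, y, z in m, then the turn, a rotation vector about the tool's x, y, z in rad, then the finger opening in m, from 0 to 0.0918. In form: [[[dx, dy, dz], [ax, ay, az], claw], ...]. A call has exactly 5 rows; each row is the pose to reach, as a shift and turn from the pose commanded when the call began, along the tool's axes at that moment; what a row does not reach only later rows make up. A row lasts 1/10 s, in which the tool goes at most 50 mm and 8.59 degrees, less where a joint would pass 70% of its speed; a pose out of reach is approached as far as the arm can. A call with a gripper value outside its range is refused whole. The fingers move at their own pace and stop on an object; "squeeze" is the grip in N (left out, the last holds). Time passes only in rows, so rows that repeat a pose let the fingers close, or fill a call up. It gives the time, the measured TCP pose, the force, the opening and the grip force at its end, in the units of the state.
- robot.observe(): the state, without advancing time (a new reading comes with each control period).
- robot.read_camera(name): name is "scene" or "top"; returns the picture (420x560x3 uint8, red, green, blue); there is no depth.
- robot.camera_model(name): a dict with "fx", "fy", "cx", "cy" (pixels), "R" (3x3) and "t" (3): a world point X has camera coordinates R X + t. Camera axes: x right, y down, z forward; pixel columns grow to the right and rows downward; lengths in m; the calibration is good to about 2 mm. A picture is of the moment at which its call begins. camera_model takes no time and is no camera call.
- robot.hand_in(): hands the job in; it is judged then, once.
The state is a dict: "time": time; "qpos": joint angles; "qvel": joint speeds; "joint_efforts": joint torques, N m; "tool_pos": TCP position; "tool_rot": TCP orientation; "contact_force": force on the tool from outside, world axes, zero at the start; "torque": the same for the moment, N m; "opening": finger opening in m; "grip_force": force on a finger pad.
Only numpy, scipy, OpenCV 4.12 (cv2) and the standard library are available. Lean on these libraries where they do the work, as an engineer would, in place of code of your own. Each camera call takes 0.05 s, during which the arm holds its last target. There are 200 camera calls.

## Working session

There is one attempt and no reset: what is moved stays moved. The work goes in short steps, Python scripts to look and compute and a tool call to move; the robot and the scene stay as the last step left them, time stands still between calls to the robot, and variables do not carry over. Pictures are saved under pics/ and viewed, at most 10 in all, crops included, and the job is handed in when it is done.

Besides the shell and the picture viewer there is one more tool, called after "Emit:" as name(argument=value, ...), one argument or row to a line, values as JSON. arm_command: Moves the arm, as the interface text tells. Its arguments: {"type":"object","properties":{"moves":{"type":"array"},"squeeze":{"type":"number"}},"required":["moves"]}

```bash
mkdir -p pics; python3 - <<'E'
from cell import robot
import cv2
for n in("scene","top"):
    cv2.imwrite(f"pics/{n}0.png",robot.read_camera(n)[...,::-1]); m=robot.camera_model(n); print(n,m)
s=robot.observe(); print(s)
E
```

```text
scene {'fx': 514.3791800873653, 'fy': 514.3791800873653, 'cx': 281.6562004830058, 'cy': 212.6777712878448, 'R': array([[-0.52655198, -0.85004402, -0.01296835],
       [-0.614759  ,  0.39125465, -0.6848293 ],
       [ 0.58720898, -0.35262581, -0.72858812]]), 't': array([0.36425588, 0.4240631 , 1.2946555 ])}
top {'fx': 460.4777611951023, 'fy': 460.4777611951023, 'cx': 281.2400249248682, 'cy': 208.35885338428517, 'R': array([[ 0.00609067, -0.99974491,  0.02174921],
       [-0.9913897 , -0.00888187, -0.13064295],
       [ 0.1308028 , -0.02076624, -0.99119089]]), 't': array([0.00573518, 0.60978002, 1.13667173])}
{'time': 0.1, 'qpos': array([-1.44904009e+00,  3.42679048e-01,  1.52492862e+00, -2.40732752e-05,
        1.27536847e+00, -1.45985559e-01]), 'qvel': array([ 0.00029917, -0.0013106 , -0.00290723,  0.00152734, -0.00125347,
        0.00224353]), 'joint_efforts': array([ 3.22597538e-03, -4.32004023e+01, -2.44695157e+01,  7.19255162e-02,
        5.24943159e-02, -4.91762910e-05]), 'tool_pos': array([ 0.13886875, -0.50592969,  0.22609846]), 'tool_rot': array([-3.14022053e+00, -1.78477109e-04,  2.67748701e-01]), 'contact_force': array([0.02200419, 0.49596826, 0.22834123]), 'torque': array([ 0.0573847 ,  0.00442988, -0.01727856]), 'grip_force': 0.0, 'opening': 0.0920924088955489}
```

View pics/scene0.png

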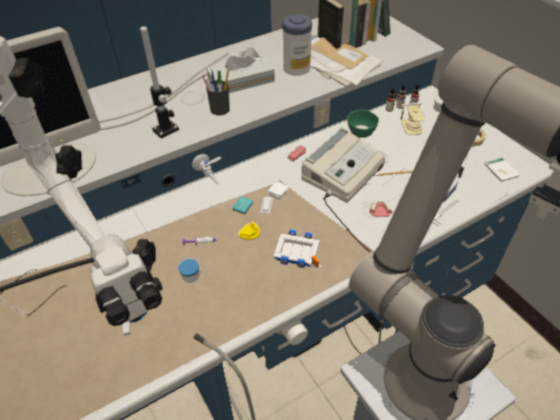

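View pics/top0.png

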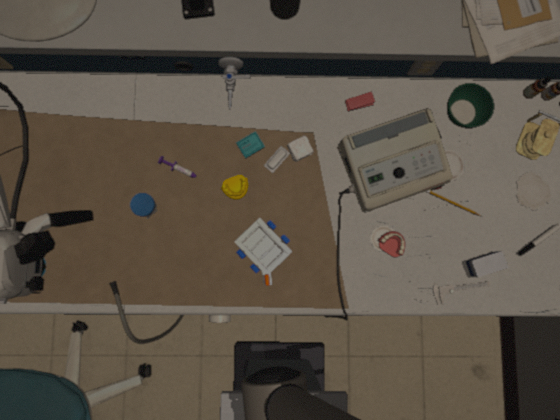

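The top view shows the white tray at about (263,247) with its orange tab at (268,279). Candidates for the jaw model are the pink one with white teeth at (391,243) and the yellow look-alike at (235,187). The pink one fits because of its colour and because it stands on the robot's right. Next I confirm it in a crop and measure.

```bash
cat > h.py <<'E'
import numpy as np, cv2
from cell import robot
def ray(n,u,v):
    m=robot.camera_model(n); d=m["R"].T@np.array([(u-m["cx"])/m["fx"],(v-m["cy"])/m["fy"],1]); return -m["R"].T@m["t"],d
def plane(n,u,v,z):
    c,d=ray(n,u,v); return c+d*(z-c[2])/d[2]
def tri(a,b):
    (c,d),(e,f)=ray("scene",*a),ray("top",*b)
    s=np.linalg.lstsq(np.c_[d,-f],e-c,rcond=None)[0]; p,q=c+s[0]*d,e+s[1]*f
    return (p+q)/2,np.linalg.norm(p-q)
def blobs(mask,amin=4):
    n,l,st,ce=cv2.connectedComponentsWithStats(mask.astype(np.uint8)); return [(ce[i].round(1),st[i].tolist()) for i in range(1,n) if st[i,4]>=amin]
E
python3 - <<'E'
from h import *
for n,box in(("top",(225,215,420,295)),("scene",(225,190,420,275))):
    im=cv2.imread(f"pics/{n}0.png"); x0,y0,x1,y1=box
    c=im[y0:y1,x0:x1]; h=cv2.cvtColor(c,cv2.COLOR_BGR2HSV); H,S,V=[h[...,i] for i in range(3)]
    off=np.array([x0,y0])
    for nm,m in(("orange",(H>4)&(H<20)&(S>190)&(V>110)),("blue",(H>100)&(H<125)&(S>150)&(V>60)),("pink",((H<8)|(H>170))&(S>90)&(V>90))):
        print(n,nm,[((b[0]+off).round(1).tolist(),b[1][2:]) for b in blobs(m)])
    cv2.imwrite(f"pics/{n}_c.png",cv2.resize(c,None,fx=4,fy=4,interpolation=cv2.INTER_CUBIC))
E
```

```text
top orange [([266.5, 279.5], [4, 10, 28])]
top blue [([271.1, 224.6], [7, 8, 33]), ([284.7, 238.8], [7, 7, 27]), ([240.6, 253.5], [8, 8, 34]), ([254.3, 267.9], [8, 7, 31])]
top pink [([395.0, 233.0], [16, 8, 24]), ([390.1, 246.2], [21, 21, 256])]
scene orange [([314.9, 261.1], [5, 9, 34])]
scene blue [([292.3, 231.6], [5, 3, 9]), ([308.4, 234.3], [5, 4, 9]), ([293.4, 260.4], [26, 8, 51])]
scene pink [([380.5, 210.1], [20, 13, 172])]
```

View pics/top_c.png

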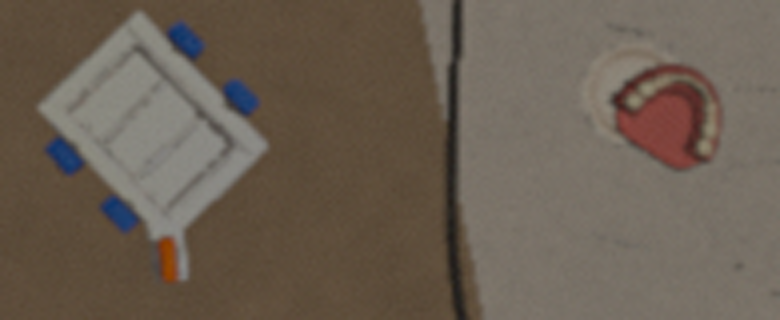

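View pics/scene_c.png

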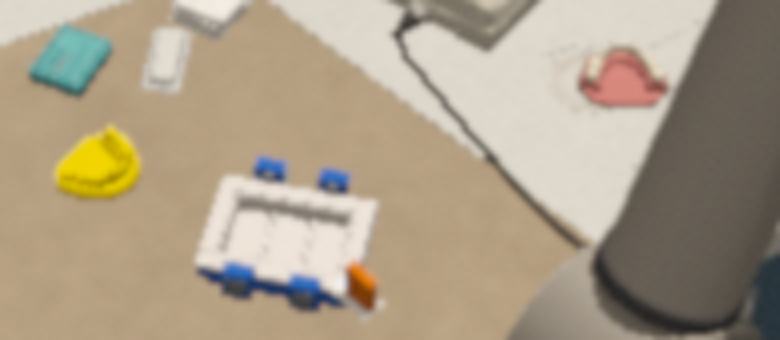

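```bash
python3 - <<'E'
from h import *
off=np.array([225,215]); P=lambda n,u,v,z:plane(n,u,v,z)[:2]
nib=[P("top",*p,.048) for p in((271.1,224.6),(284.7,238.8),(240.6,253.5),(254.3,267.9))]
print("nibs",np.round(nib,4),"c",np.mean(nib,0), "d",[np.linalg.norm(nib[i]-nib[j]).round(4) for i,j in((0,1),(2,3),(0,2),(1,3))])
ax=(nib[0]-nib[1])+(nib[2]-nib[3]); print("axis ang(deg)",np.degrees(np.arctan2(ax[1],ax[0])))
cr=[P("top",*(np.array(p)/4+off-.375),.038) for p in((38,107),(138,12),(268,147),(172,238))]
print("corners",np.round(cr,4),"c",np.mean(cr,0),[np.linalg.norm(cr[i]-cr[(i+1)%4]).round(4) for i in range(4)])
ax=cr[0]-cr[3]+cr[1]-cr[2]; print(np.degrees(np.arctan2(ax[1],ax[0])))
print("tab tri",tri((314.9,261.1),(266.5,279.5)))
print("tab top",P("top",266.5,279.5,.069),"scene",P("scene",314.9,261.1,.055))
for z in(.011,.022): print("jaw",P("top",391.5,243.5,z), [P("top",x/4+off[0],y/4+off[1],z).round(3) for x,y in((612,100),(722,115),(670,65),(683,170))])
print("jaw scene",P("scene",380.5,209.5,.011))
E
```

```text
nibs [[0.5671 0.0358]
 [0.5315 0.0013]
 [0.4939 0.1114]
 [0.4584 0.0767]] c [0.51271456 0.05632693] d [np.float64(0.0496), np.float64(0.0496), np.float64(0.1052), np.float64(0.105)]
axis ang(deg) 44.24706773239229
corners [[ 0.5247  0.129 ]
 [ 0.5856  0.0665]
 [ 0.5005 -0.0167]
 [ 0.4431  0.0435]] c [0.51347314 0.05557855] [np.float64(0.0873), np.float64(0.1191), np.float64(0.0831), np.float64(0.1182)]
45.346875017434314
tab tri (array([0.43060899, 0.04661632, 0.05421297]), np.float64(0.0015781576444972346))
tab top [0.43047001 0.04583728] scene [0.43058377 0.04762079]
jaw [ 0.5237424  -0.27825582] [array([ 0.533, -0.243]), array([ 0.523, -0.315]), array([ 0.556, -0.282]), array([ 0.488, -0.288])]
jaw [ 0.52311723 -0.27537503] [array([ 0.532, -0.241]), array([ 0.523, -0.312]), array([ 0.555, -0.279]), array([ 0.487, -0.285])]
jaw scene [ 0.51941161 -0.27513892]
```

```bash
cat >> h.py <<'E'
from scipy.spatial.transform import Rotation as Ro
def delta(p,rpy):
    s=robot.observe(); R=Ro.from_euler("xyz",s["tool_rot"])
    print("now",s["tool_pos"].round(4),s["tool_rot"].round(3),"F",s["contact_force"].round(1),"grip",round(s["grip_force"],1),"open",round(s["opening"],4),"t",s["time"])
    print("shift",R.inv().apply(np.array(p)-s["tool_pos"]).round(4),"turn",(R.inv()*Ro.from_euler("xyz",rpy)).as_rotvec().round(3))
E
python3 -c "
from h import *
delta([.33,-.345,.227],[np.pi,0,.131])"
```

```text
now [ 0.1389 -0.5059  0.2261] [-3.14  -0.     0.268] F [0.  0.5 0.2] grip 0.0 open 0.0921 t 0.1
shift [ 0.2269 -0.1046 -0.0007] turn [-0.001 -0.     0.137]
```

Emit:
arm_command(
  moves=[
    [[0.045,-0.02,0],[0,0,0.027],0.035],
    [[0.09,-0.041,0],[0,0,0.054],0.035],
    [[0.136,-0.062,0],[0,0,0.082],0.035],
    [[0.181,-0.083,0],[0,0,0.11],0.035],
    [[0.227,-0.104,0],[0,0,0.137],0.035],
  ],
)

```text
time: 0.6
tool_pos: [0.3308, -0.3448, 0.2265]
tool_rot: [-3.141, 0.0, 0.129]
contact_force: [0.4, -1.1, 0.0]
opening: 0.0562
grip_force: 0.0
```

```bash
python3 -c "
from h import *
delta([.4276,.0455,.13],[np.pi,0,.131])"
```

```text
now [ 0.3308 -0.3448  0.2265] [-3.141  0.     0.129] F [ 0.4 -1.1  0. ] grip 0.0 open 0.0562 t 0.6
shift [ 0.1463 -0.3746  0.0966] turn [-0.     0.    -0.002]
```

Emit:
arm_command(
  moves=[
    [[0.018,-0.045,0.0],[0,0,0],0.035],
    [[0.036,-0.09,0.0],[0,0,0],0.035],
    [[0.054,-0.135,0.0],[0,0,0],0.035],
    [[0.072,-0.18,0.0],[0,0,0],0.035],
    [[0.09,-0.225,0.0],[0,0,0],0.035],
  ],
)

```text
time: 1.1
tool_pos: [0.3895, -0.1097, 0.2266]
tool_rot: [-3.141, 0.0, 0.13]
contact_force: [0.9, -0.4, 0.0]
opening: 0.0348
grip_force: 0.0
```

Emit:
arm_command(
  moves=[
    [[0.014,-0.038,0.02],[0,0,0],0.035],
    [[0.028,-0.075,0.04],[0,0,0],0.035],
    [[0.042,-0.113,0.06],[0,0,0],0.035],
    [[0.056,-0.15,0.08],[0,0,0],0.035],
    [[0.056,-0.15,0.097],[0,0,0],0.035],
  ],
)

```text
time: 1.6
tool_pos: [0.4256, 0.0482, 0.1286]
tool_rot: [-3.141, 0.0, 0.136]
contact_force: [0.4, -0.6, -0.0]
opening: 0.0349
grip_force: 0.0
```

```bash
python3 -c "
from h import *
delta([.4276,.0457,.041],[np.pi,0,.131])
a=robot.read_camera('top')[205:305,215:335,::-1];b=robot.read_camera('scene')[180:280,250:370,::-1]
cv2.imwrite('pics/hov.png',cv2.resize(np.hstack([a,b]),None,fx=3.3,fy=3.3,interpolation=cv2.INTER_CUBIC))"
```

```text
now [0.4256 0.0482 0.1286] [-3.141  0.     0.136] F [ 0.4 -0.6 -0. ] grip 0.0 open 0.0349 t 1.6
shift [0.0017 0.0028 0.0876] turn [-0.001  0.     0.005]
```

View pics/hov.png

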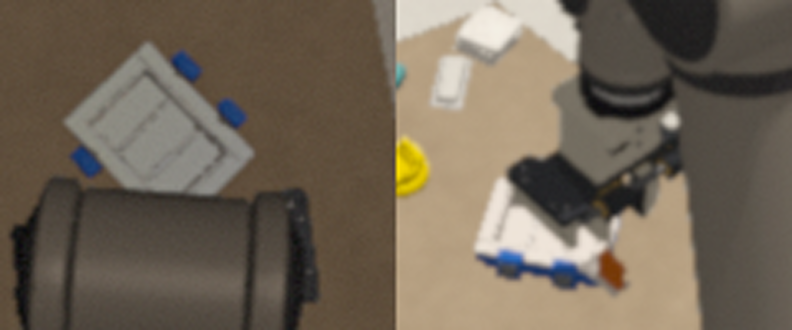

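The gripper hides the tab in the top view. In the scene view the tab still shows below the fingers, at crop position (610,270). I'll descend most of the way, let the arm settle and check the pose.

Emit:
arm_command(
  moves=[
    [[0.001,0.002,0.015],[0,0,0.004],0.035],
    [[0.001,0.002,0.03],[0,0,0.004],0.035],
    [[0.001,0.002,0.045],[0,0,0.004],0.035],
    [[0.001,0.002,0.052],[0,0,0.004],0.035],
    [[0.001,0.002,0.052],[0,0,0.004],0.035],
  ],
)

```text
time: 2.2
tool_pos: [0.4266, 0.042, 0.0776]
tool_rot: [-3.141, 0.001, 0.126]
contact_force: [0.4, -0.3, 0.3]
opening: 0.0348
grip_force: 0.0
```

```bash
python3 -c "
from h import *
delta([.4276,.0457,.041],[np.pi,0,.131])"
```

```text
now [0.4266 0.042  0.0776] [-3.141e+00  1.000e-03  1.260e-01] F [ 0.4 -0.3  0.3] grip 0.0 open 0.0348 t 2.2
shift [ 0.0015 -0.0036  0.0366] turn [-0.     0.001 -0.005]
```

Emit:
arm_command(
  moves=[
    [[0.001,-0.0036,0.005],[0,0,-0.005],0.035],
    [[0.001,-0.0036,0.015],[0,0,-0.005],0.035],
    [[0.001,-0.0036,0.026],[0,0,-0.005],0.035],
    [[0.001,-0.0036,0.036],[0,0,-0.005],0.035],
    [[0.001,-0.0036,0.036],[0,0,-0.005],0.035],
  ],
)

```text
time: 2.7
tool_pos: [0.4265, 0.0463, 0.0405]
tool_rot: [-3.141, 0.002, 0.132]
contact_force: [0.1, 0.5, -0.3]
opening: 0.0352
grip_force: 0.0
```

```bash
python3 -c "
from h import *
delta([.4276,.0457,.041],[np.pi,0,.131])"
```

```text
now [0.4265 0.0463 0.0405] [-3.141e+00  2.000e-03  1.320e-01] F [ 0.1  0.5 -0.3] grip 0.0 open 0.0352 t 2.7
shift [ 0.001   0.0007 -0.0005] turn [-0.     0.002  0.001]
```

No contact on the way down. I'll close in stages with a light grip, to see whether the tab is centred.

Emit:
arm_command(
  moves=[
    [[0,0,0],[0,0,0],0.022],
    [[0,0,0],[0,0,0],0.016],
    [[0,0,0],[0,0,0],0.012],
    [[0,0,0],[0,0,0],0.008],
    [[0,0,0],[0,0,0],0.004],
  ],
  squeeze=8,
)

```text
time: 3.2
tool_pos: [0.4276, 0.0462, 0.042]
tool_rot: [3.141, -0.001, 0.132]
contact_force: [-0.0, 0.5, 1.2]
opening: 0.0098
grip_force: 8.0
```

The opening of 9.8 mm matches the 10 mm tab. Next I grip firmly and peel by rotating about the far corner, which is 161 mm along tool x and 8 mm down.

Emit:
arm_command(
  moves=[
    [[0,0,0],[0,0,0],0.004],
    [[0,0,0],[0,0,0],0.004],
    [[0.0003,0,-0.0032],[0,-0.02,0],0.004],
    [[0.0006,0,-0.0064],[0,-0.04,0],0.004],
    [[0.001,0,-0.0097],[0,-0.06,0],0.004],
  ],
  squeeze=50,
)

```text
time: 3.7
tool_pos: [0.4287, 0.0463, 0.0512]
tool_rot: [3.141, 0.06, 0.131]
contact_force: [1.9, 0.1, -6.0]
opening: 0.0096
grip_force: 50.0
```

```bash
python3 -c "
from h import *
delta([.4276,.0457,.041],[np.pi,0,.131])
a=robot.read_camera('top')[205:305,215:335,::-1];b=robot.read_camera('scene')[180:280,250:370,::-1]
cv2.imwrite('pics/peel.png',cv2.resize(np.hstack([a,b]),None,fx=3.3,fy=3.3,interpolation=cv2.INTER_CUBIC))"
```

```text
now [0.4287 0.0463 0.0512] [3.141 0.06  0.131] F [ 1.9  0.1 -6. ] grip 50.0 open 0.0096 t 3.7
shift [-0.0005  0.0004  0.0103] turn [0.   0.06 0.  ]
```

View pics/peel.png

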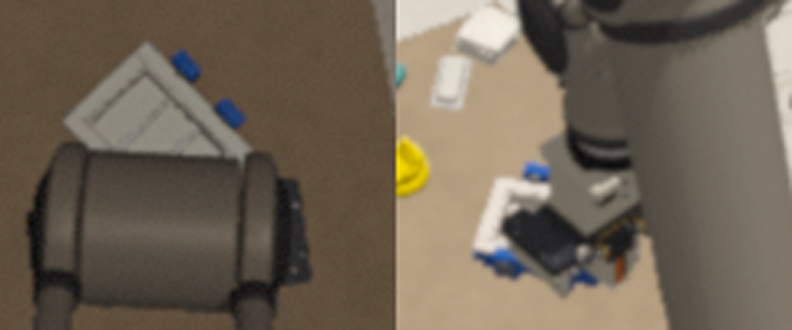

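The white tray's near corner is lifting, the stack hasn't moved, and the pull is about 6 N. I'll carry on.

Emit:
arm_command(
  moves=[
    [[0.0003,0,-0.0032],[0,-0.02,0],0.004],
    [[0.0006,0,-0.0064],[0,-0.04,0],0.004],
    [[0.001,0,-0.0097],[0,-0.06,0],0.004],
    [[0.0013,0,-0.0129],[0,-0.08,0],0.004],
    [[0.0016,0,-0.016],[0,-0.1,0],0.004],
  ],
)

```text
time: 4.3
tool_pos: [0.4303, 0.047, 0.0672]
tool_rot: [-3.141, 0.161, 0.132]
contact_force: [-0.6, 1.5, -0.1]
opening: 0.0095
grip_force: 50.0
```

Emit:
arm_command(
  moves=[
    [[0.0003,0,-0.0032],[0,-0.02,0],0.004],
    [[0.0006,0,-0.0064],[0,-0.04,0],0.004],
    [[0.001,0,-0.0097],[0,-0.06,0],0.004],
    [[0.0013,0,-0.0129],[0,-0.08,0],0.004],
    [[0.0013,0,-0.0129],[0,-0.08,0],0.004],
  ],
)

```text
time: 4.8
tool_pos: [0.434, 0.0475, 0.0796]
tool_rot: [-3.141, 0.241, 0.132]
contact_force: [-0.4, 2.3, 0.4]
opening: 0.0097
grip_force: 50.0
```

```bash
python3 -c "
from h import *
delta([.433,.0465,.17],[np.pi,0.24,.131])
a=robot.read_camera('top')[205:305,215:335,::-1];b=robot.read_camera('scene')[180:280,250:370,::-1]
cv2.imwrite('pics/peel2.png',cv2.resize(np.hstack([a,b]),None,fx=3.3,fy=3.3,interpolation=cv2.INTER_CUBIC))"
```

```text
now [0.434  0.0475 0.0796] [-3.141  0.241  0.132] F [-0.4  2.3  0.4] grip 50.0 open 0.0097 t 4.8
shift [-0.0226  0.0008 -0.0875] turn [-0.     0.001  0.001]
```

View pics/peel2.png

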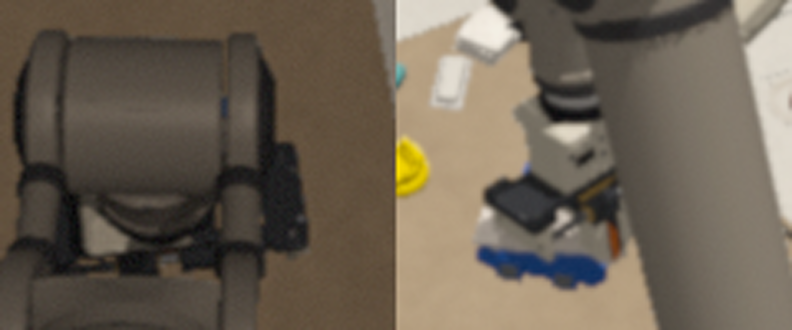

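The tray is tipped up with the far corner seated, and the stack is still in place. Now I lift straight up, keeping the tilt.

Emit:
arm_command(
  moves=[
    [[-0.003,0,-0.0117],[0,0,0],0.004],
    [[-0.007,0,-0.027],[0,0,0],0.004],
    [[-0.012,0,-0.0465],[0,0,0],0.004],
    [[-0.018,0,-0.07],[0,0,0],0.004],
    [[-0.024,0,-0.093],[0,0,0],0.004],
  ],
)

```text
time: 5.4
tool_pos: [0.4328, 0.0467, 0.1774]
tool_rot: [3.141, 0.239, 0.131]
contact_force: [0.5, 0.1, -1.2]
opening: 0.0096
grip_force: 50.0
```

```bash
python3 -c "
from h import *
delta([.434,.0475,.225],[np.pi,0.0,.131])"
```

```text
now [0.4328 0.0467 0.1774] [3.141 0.239 0.131] F [ 0.5  0.1 -1.2] grip 50.0 open 0.0096 t 5.4
shift [-0.01   -0.0006 -0.0465] turn [0.001 0.239 0.001]
```

Emit:
arm_command(
  moves=[
    [[-0.002,0,-0.01],[0,0.045,0],0.004],
    [[-0.004,0,-0.019],[0,0.095,0],0.004],
    [[-0.006,0,-0.028],[0,0.145,0],0.004],
    [[-0.008,0,-0.038],[0,0.195,0],0.004],
    [[-0.01,0,-0.0465],[0,0.239,0],0.004],
  ],
)

```text
time: 5.9
tool_pos: [0.4341, 0.0469, 0.2247]
tool_rot: [3.141, -0.002, 0.132]
contact_force: [0.2, -0.1, -0.9]
opening: 0.0098
grip_force: 50.0
```

```bash
python3 -c "
from h import *
delta([.437,-.289,.225],[np.pi,0.0,.131])
a=robot.read_camera('top')[170:310,205:345,::-1];b=robot.read_camera('scene')[160:300,230:370,::-1]
cv2.imwrite('pics/lift.png',cv2.resize(np.hstack([a,b]),None,fx=2.8,fy=2.8,interpolation=cv2.INTER_CUBIC))"
```

```text
now [0.4341 0.0469 0.2247] [ 3.141e+00 -2.000e-03  1.320e-01] F [ 0.2 -0.1 -0.9] grip 50.0 open 0.0098 t 5.9
shift [-4.120e-02  3.334e-01 -1.000e-04] turn [ 0.001 -0.002  0.001]
```

View pics/lift.png

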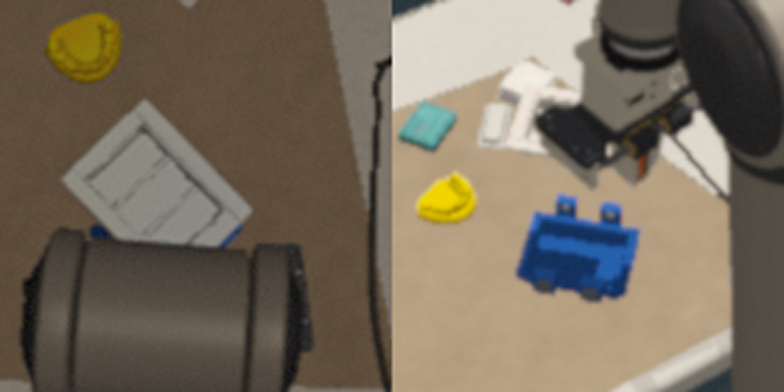

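The tray is free and held level, and the blue stack is in place at crop position (578,250). Next is the carry to the model.

Emit:
arm_command(
  moves=[
    [[-0.001,0.01,0],[0,0,0],0.004],
    [[-0.004,0.03,0],[0,0,0],0.004],
    [[-0.008,0.06,0],[0,0,0],0.004],
    [[-0.012,0.095,0],[0,0,0],0.004],
    [[-0.016,0.13,0],[0,0,0],0.004],
  ],
)

```text
time: 6.5
tool_pos: [0.4353, -0.0856, 0.2228]
tool_rot: [-3.141, 0.003, 0.132]
contact_force: [0.5, -1.0, -0.7]
opening: 0.01
grip_force: 50.0
```

Emit:
arm_command(
  moves=[
    [[-0.004,0.035,0],[0,0,0],0.004],
    [[-0.008,0.07,0],[0,0,0],0.004],
    [[-0.012,0.105,0],[0,0,0],0.004],
    [[-0.016,0.135,0],[0,0,0],0.004],
    [[-0.02,0.16,0],[0,0,0],0.004],
  ],
)

```text
time: 7.0
tool_pos: [0.4361, -0.2475, 0.2225]
tool_rot: [-3.141, 0.003, 0.131]
contact_force: [-0.6, 0.4, -0.9]
opening: 0.0095
grip_force: 50.0
```

```bash
python3 -c "
from h import *
delta([.437,-.289,.222],[np.pi,0.0,.131])"
```

```text
now [ 0.4361 -0.2475  0.2225] [-3.141e+00  3.000e-03  1.310e-01] F [-0.6  0.4 -0.9] grip 50.0 open 0.0095 t 7.0
shift [-0.0045  0.0412  0.0005] turn [-0.001  0.003 -0.   ]
```

Emit:
arm_command(
  moves=[
    [[-0.002,0.018,0],[0,0,0],0.004],
    [[-0.004,0.032,0],[0,0,0],0.004],
    [[-0.0045,0.041,0],[0,0,0],0.004],
    [[-0.0045,0.041,0],[0,0,0],0.004],
    [[-0.0045,0.041,0],[0,0,0],0.004],
  ],
)

```text
time: 7.5
tool_pos: [0.4377, -0.2856, 0.2233]
tool_rot: [-3.141, 0.001, 0.132]
contact_force: [-0.1, -0.2, -1.2]
opening: 0.0097
grip_force: 50.0
```

```bash
python3 -c "
from h import *
delta([.437,-.289,.222],[np.pi,0.0,.131])
a=robot.read_camera('top')[120:320,220:460,::-1];b=robot.read_camera('scene')[130:330,220:460,::-1]
cv2.imwrite('pics/end.png',cv2.resize(np.hstack([a,b]),None,fx=1.66,fy=1.66,interpolation=cv2.INTER_CUBIC))"
```

```text
now [ 0.4377 -0.2856  0.2233] [-3.141e+00  1.000e-03  1.320e-01] F [-0.1 -0.2 -1.2] grip 50.0 open 0.0097 t 7.5
shift [-0.0011  0.0033  0.0013] turn [-0.001  0.001  0.001]
```

View pics/end.png

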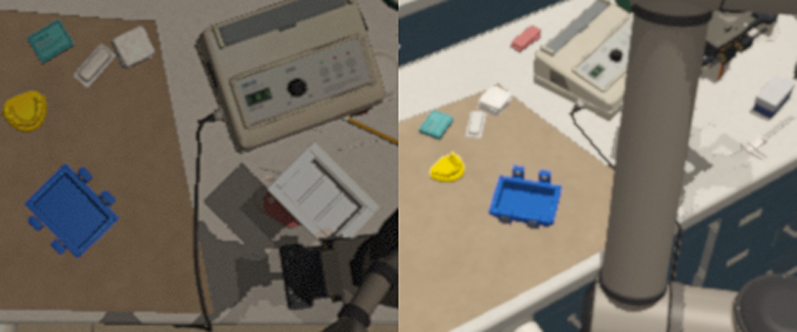

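The tray hangs over the pink model, which shows at its left because of parallax. The blue stack looks unmoved. One quick check of centre and level, then a settling call.

```bash
python3 -c "
from h import *
f=lambda u,v:plane('top',220+u/1.66,120+v/1.66,.222)
L,T,R=f(268,190),f(317,145),f(380,212)
print('centre',(L+R)/2,np.linalg.norm(L-T),np.linalg.norm(R-T))"
```

```text
centre [ 0.51731477 -0.27429635  0.222     ] 0.08858604184848519 0.11763612837621797
```

Emit:
arm_command(
  moves=[
    [[0,0,0],[0,0,0],0.004],
    [[0,0,0],[0,0,0],0.004],
    [[0,0,0],[0,0,0],0.004],
    [[0,0,0],[0,0,0],0.004],
    [[0,0,0],[0,0,0],0.004],
  ],
)

```text
time: 8.1
tool_pos: [0.4377, -0.2862, 0.2235]
tool_rot: [3.141, 0.001, 0.132]
contact_force: [-0.1, -0.5, -0.4]
opening: 0.0099
grip_force: 50.0
```

The tray centre is within 10 mm of the model, and its sides measure 89 x 118 mm, consistent with it being level.

```bash
python3 -c "
from cell import robot
print(robot.hand_in())"
```

```text
the job is handed in; nothing more can be done
None
```

The white tray was peeled off tab corner first and handed in at 8.1 s of the 42 s allowed, held level about 20 cm up and within 10 mm of the pink jaw model's centre; the blue stack looked unmoved in the last images, and no verdict was returned.

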